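# Return the stray hardware to the matching trays

## Task

Four stray pieces of hardware stand on the bench: a hex nut, a plain bush, a bolt and a lifting eye nut. Put each one into the tray that already holds two of its kind, the same way up as it stands now, in the middle of that tray's empty compartment. Leave the glass jar that stands among them in its place and upright.

Things in the scene. Friction and masses are not known exactly. Their poses are not given: they have to be found in the camera images.
- nut_mid (a point): Loose steel hex nut lying flat, 46 mm across flats (53 mm across corners), 24 mm high, 30 mm hole, about 0.2 kg. The point is its centre, 12 mm above its underside; z up, its x axis is normal to one pair of flats (the others every 60 degrees).
- bush_mid (a point): Loose plain round steel bush (short thick tube) standing on end, 40 mm outside, 26 mm bore, 35 mm high, about 0.2 kg. The point is its centre, 17.5 mm above its underside; z up along the bore.
- bolt_mid (a point): Loose steel hex bolt standing on its head, shank up, 75 mm tall: head 36 mm across flats and 15 mm high at the bottom, above it a round shank 24 mm thick, about 0.34 kg. The point is on its axis half-way up, 37.5 mm above its underside; z up along the shank.
- eye_mid (a point): Loose steel lifting eye nut standing on its round foot, 62 mm tall: foot 35 mm across and 14 mm high, on it an upright ring of round bar 14 mm thick, 56 mm outside, 28 mm inside, about 0.24 kg. The point is on the foot's axis half-way up, 31 mm above its underside; the top of the ring, a bar running along y, has its centre line 24 mm above this point. z up, x is normal to the ring's plane (the ring lies in y-z), so the bar is gripped across x.
- nut_bay (a point): Fixed flat red-brown tray, 158 x 120 mm, floor 3 mm thick, all rims and one divider 18 mm high and 4 mm thick. Behind the divider (the tray's +x side) stand two hex nuts 24 mm high. This point: middle of the floor of its other, empty compartment (inside 90 mm along the tray's x by 112 mm along its y), on the floor's upper face; x points to the stock, whose two pieces stand 77 mm away along x, 28 mm either side of the tray's x axis, y across, z up.
- bush_bay (a point): Fixed flat red-brown tray, 158 x 120 mm, floor 3 mm thick, all rims and one divider 18 mm high and 4 mm thick. Behind the divider (the tray's +x side) stand two round bushes 35 mm high. This point: middle of the floor of its other, empty compartment (inside 90 mm along the tray's x by 112 mm along its y), on the floor's upper face; x points to the stock, whose two pieces stand 77 mm away along x, 28 mm either side of the tray's x axis, y across, z up.
- bolt_bay (a point): Fixed flat red-brown tray, 158 x 120 mm, floor 3 mm thick, all rims and one divider 18 mm high and 4 mm thick. Behind the divider (the tray's +x side) stand two bolts 75 mm tall, on their heads. This point: middle of the floor of its other, empty compartment (inside 90 mm along the tray's x by 112 mm along its y), on the floor's upper face; x points to the stock, whose two pieces stand 77 mm away along x, 28 mm either side of the tray's x axis, y across, z up.
- eye_bay (a point): Fixed flat red-brown tray, 158 x 120 mm, floor 3 mm thick, all rims and one divider 18 mm high and 4 mm thick. Behind the divider (the tray's +x side) stand two lifting eye nuts 62 mm tall. This point: middle of the floor of its other, empty compartment (inside 90 mm along the tray's x by 112 mm along its y), on the floor's upper face; x points to the stock, whose two pieces stand 77 mm away along x, 28 mm either side of the tray's x axis, y across, z up.
- jar: Bystander: small loose glass jar with a dark grey cap (from above a plain grey disc), 46 mm across, 62 mm tall, standing among the things. Origin at the centre of its underside, z up.
Things that resemble listed ones, but are neither listed nor needed, are in the scene too. Leave any red or turquoise look-alike of the part that bears bush_mid alone.

How it is judged (in metres and radians):
At the end, for the whole second after the job is handed in: Nut, bush, bolt and eye nut each stand at rest on the floor of the empty compartment of the tray with their own kind: centre within 15 mm (horizontally) of the compartment's middle, upright within 0.12 rad, height within 4 mm of standing on the floor (horizontal distance between nut_mid and nut_bay below 0.015 m and angle between each of nut_mid, bush_mid, bolt_mid, eye_mid's own z axis and vertical below 0.12 rad and z of nut_mid in the frame of nut_bay between 0.008 and 0.016 m and linear speed of each of nut, bush, bolt, eye below 0.02 m/s and horizontal distance between bush_mid and bush_bay below 0.015 m and z of bush_mid in the frame of bush_bay between 0.0135 and 0.0215 m and horizontal distance between bolt_mid and bolt_bay below 0.015 m and z of bolt_mid in the frame of bolt_bay between 0.0335 and 0.0415 m and horizontal distance between eye_mid and eye_bay below 0.015 m and z of eye_mid in the frame of eye_bay between 0.027 and 0.035 m); the robot touches nothing.
It fails at once if the glass jar is knocked over or shifted by more than 20 mm (angle between jar's own z axis and vertical above 0.3 rad or distance of jar from where it was at the start of the episode above 0.02 m).
It also fails if it takes over 107 s, if anything falls off the work surface, if the arm or the gripper's body presses on something with over 40 N, if the wrist force passes 120 N, or if a joint passes its speed limit or range.

## Robot

A 6-joint arm with a two-finger parallel gripper is mounted at the origin on the work surface. World frame = base frame: x ahead of the robot, y to its left, z up, the work surface at z = 0. Lengths are in m, angles in degrees, forces in N, time in s.
With the tool pointing down it reaches from about 0.4 to 0.825 m from the base axis. Payload 7 kg.
Tool frame: the origin (TCP) lies midway between the tips of the shut fingers; the grasp point (between the pads) lies 19 mm behind it; z points along the fingers, y is the line along which they close (so a half turn about z gives the same grasp; the last joint's range is limited). The gripper opens to 88 mm and grips with 3 to 60 N. Pads are 19 mm wide; open, the fingers measure 130 mm over their backs; the gripper's body (78 mm by 193 mm) begins 47 mm behind the grasp point.
Start: joints at [-50.013, 20.546, 0.682, 0, -70.136, -16.507], TCP at [0.269, -0.619, 0.227] pointing down, gripper open.
Joint ranges: [-176.03, 176.03], [-82.01, 121.73], [-58.28, 71.71], [-173.87, 95.51], [-174.79, -0.11], [-173.66, 173.66]. Speed limits (degrees/s): [136.94, 136.94, 172.46, 180, 180, 180].

## Interface

Orientations are given as [roll, pitch, yaw] about the fixed x, y, z axes, in that order (R = Rz(yaw) Ry(pitch) Rx(roll)).
In Python, from plant import telemetry, viewer, workorder gives the robot as it stands. The module is installed in compiled form; this text tells all that it offers.
- The arm moves only by the tool carry_out, never from a script. Its argument "rows" is a list of rows, each a list of 6 numbers: the shift along the tool's x, y, z in m, then the turn, a rotation vector about the tool's x, y, z in rad. In form: [[tx, ty, tz, ax, ay, az], ...]. A call has 1 to 8 rows; each row is the pose to reach, as a shift and turn from the pose commanded when the call began, along the tool's axes at that moment; what a row does not reach only later rows make up. A row lasts 1/8 s, in which the tool goes at most 62.5 mm and 10.7 degrees, less where a joint would pass 70% of its speed; a pose out of reach is approached as far as the arm can. A call with a gripper value outside its range is refused whole. "grip" is the gripper's target within -1 to 1 (fully open at 1, half-way at 0, shut at -1), set as the call begins (left out, the last holds). The fingers move at their own pace and stop on an object; the grip force is fixed at half the most. Time passes only in rows, so rows that repeat a pose let the fingers close. It gives the time, the measured TCP pose, the force, the opening and the grip force at its end, in the units of the state.
- telemetry.get_obs(): the state, without advancing time (a new reading comes with each control period).
- viewer.snapshot(name): name is "side" or "top"; returns the picture (480x640x3 uint8, red, green, blue); there is no depth.
- viewer.camera_info(name): a dict with "intrinsics" (3x3 intrinsics, pixels), "extrinsics" (4x4, takes a point from camera to world coordinates). Camera axes: x right, y down, z forward; pixel columns grow to the right and rows downward; lengths in m; the calibration is good to about 2 mm. A picture is of the moment at which its call begins. camera_info takes no time and is no camera call.
- workorder.close_job(): hands the job in; it is judged then, once.
The state is a dict: "clock": time; "joint_pos": joint angles; "qvel": joint speeds; "tau": joint torques, N m; "tool_pos": TCP position; "orientation": TCP orientation; "force": force on the tool from outside, world axes, zero at the start; "moment": the same for the moment, N m; "opening": finger opening in m; "gripper_force": force on a finger pad.
Only numpy, scipy, OpenCV 4.12 (cv2) and the standard library are available. Lean on these libraries where they do the work, as an engineer would, in place of code of your own. Each camera call takes 0.05 s, during which the arm holds its last target. There are 200 camera calls.

## Working session

There is one attempt and no reset: what is moved stays moved. The work goes in short steps, Python scripts to look and compute and a tool call to move; the robot and the scene stay as the last step left them, time stands still between calls to the robot, and variables do not carry over. Pictures are saved under pics/ and viewed, at most 14 in all, crops included, and the job is handed in when it is done.

Besides the shell and the picture viewer there is one more tool, called after ">>>" in YAML: its name, and indented under it one key for each argument. carry_out: Moves the arm, as the interface text tells. Its arguments: {"type":"object","properties":{"rows":{"type":"array"},"grip":{"type":"number"}},"required":["rows"]}

```bash
mkdir -p pics; python3 - <<'E'
from plant import telemetry, viewer
import cv2,numpy as np
np.set_printoptions(precision=4,suppress=True)
for n in("top","side"):
    cv2.imwrite(f"pics/{n}0.png",viewer.snapshot(n)[:,:,::-1]); c=viewer.camera_info(n); print(n,c["intrinsics"],c["extrinsics"])
print(telemetry.get_obs())
E
```

```text
top [[482.8324   0.     323.2495]
 [  0.     482.8324 242.5311]
 [  0.       0.       1.    ]] [[-0.017  -0.9865  0.1629  0.315 ]
 [-0.9998  0.0152 -0.0127  0.027 ]
 [ 0.0101 -0.1631 -0.9866  1.2169]
 [ 0.      0.      0.      1.    ]]
side [[600.298    0.     316.4879]
 [  0.     600.298  239.8941]
 [  0.       0.       1.    ]] [[-0.7941 -0.2862  0.5362 -0.2038]
 [-0.6074  0.4057 -0.683   0.8929]
 [-0.0221 -0.868  -0.496   0.6998]
 [ 0.      0.      0.      1.    ]]
{'clock': 0.1, 'joint_pos': array([-50.0127,  20.5869,   0.64  ,  -0.0189, -70.1354, -16.5087]), 'qvel': array([-0.1036, -0.0524,  0.1478,  0.0831,  0.0185, -0.0221]), 'tau': array([ -0.0013, -58.4164,  29.3753,   7.0156,   0.0101,  -0.0001]), 'tool_pos': array([ 0.2688, -0.6187,  0.2257]), 'orientation': array([ 179.916 ,   -0.0064, -156.5278]), 'force': array([-0.0379, -0.202 ,  0.3823]), 'moment': array([-0.0221,  0.0469, -0.0089]), 'gripper_force': 0.0, 'opening': 0.08767271783140927}
```

View pics/top0.png

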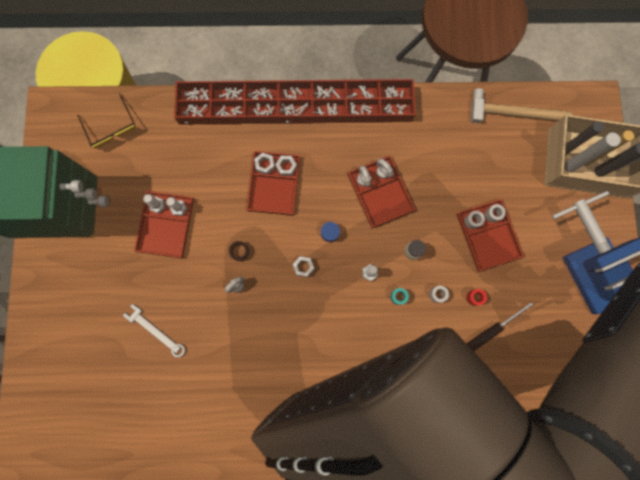

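View pics/side0.png

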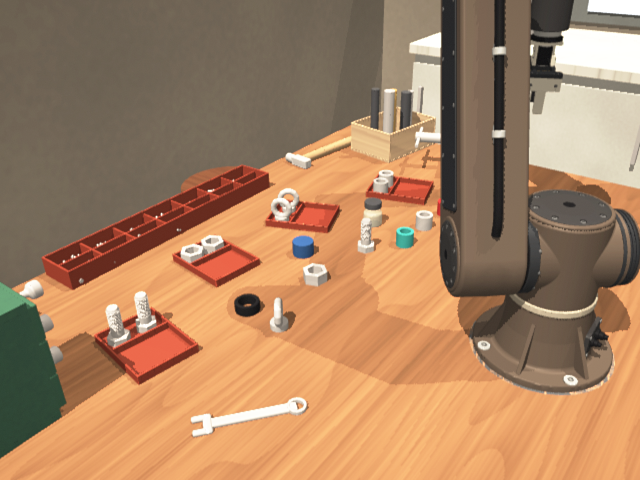

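The top view shows these trays: bolts (165,225), nuts (275,183), eye nuts (381,191) and bushes (490,235). The loose parts are the nut (304,266), bolt (371,272), eye nut (235,285) and jar (416,250).

Could be taken for the bush: turquoise (400,296), steel (440,293), red (478,297), black ring (240,250) and blue cylinder (331,231). I choose the plain steel one at (440,293). Next is a close crop to check it, with masks.

```bash
cat > h.py <<'E'
import cv2,numpy as np
from plant import telemetry, viewer
np.set_printoptions(precision=4,suppress=True)
def ray(n,uv,z):
    c=viewer.camera_info(n);K,T=c["intrinsics"],c["extrinsics"]
    d=T[:3,:3]@np.linalg.solve(K,[uv[0],uv[1],1]);o=T[:3,3]
    return o+d*(z-o[2])/d[2]
def proj(n,p):
    c=viewer.camera_info(n);K,T=c["intrinsics"],c["extrinsics"]
    q=K@(T[:3,:3].T@(np.asarray(p)-T[:3,3]));return q[:2]/q[2]
def shift(target,yaw):
    """tool-frame shift and yaw turn from current pose (tool pointing down)"""
    from scipy.spatial.transform import Rotation as R
    o=telemetry.get_obs();r=R.from_euler('xyz',o["orientation"],degrees=True)
    t=R.from_euler('xyz',[180,0,yaw],degrees=True)
    return r.inv().apply(np.asarray(target)-o["tool_pos"]),(r.inv()*t).as_rotvec()
E
python3 - <<'E'
from h import *
im=cv2.imread("pics/top0.png");hsv=cv2.cvtColor(im,cv2.COLOR_BGR2HSV)
cv2.imwrite("pics/crop0.png",cv2.resize(im[140:315,130:530],None,fx=2,fy=2,interpolation=cv2.INTER_CUBIC))
h,s,v=cv2.split(hsv)
def comps(m,tag,amin):
    cs,_=cv2.findContours(m.astype(np.uint8),cv2.RETR_EXTERNAL,cv2.CHAIN_APPROX_NONE)
    for c in cs:
        if amin<cv2.contourArea(c)<5000:
            (x,y),wh,a=cv2.minAreaRect(c)
            if 120<x<540 and 140<y<315: print(tag,np.round([x,y,*wh,a,cv2.contourArea(c)],1),cv2.boundingRect(c)); yield c
list(comps((s<70)&(v>95),"steel",30))
for c in comps(((h<7)|(h>174))&(s>165)&(v>60),"red",900):
    b=cv2.boxPoints(cv2.minAreaRect(c)); print(np.array([ray("top",p,0.018)[:2] for p in b]))
E
```

```text
steel [516.2 314.2   2.5  37.7  55.   56. ] (500, 303, 33, 23)
steel [439.  293.5  15.   18.   90.  218.5] (430, 286, 19, 16)
steel [233.5 284.5  13.   15.   90.  122.5] (226, 278, 16, 14)
steel [369.5 272.   15.2  14.8  26.6 165.5] (362, 265, 16, 16)
steel [303.  266.5  19.   20.   90.  288.5] (293, 257, 21, 20)
steel [484.7 216.   15.5  41.1  71.6 437.5] (465, 205, 41, 22)
steel [175.5 206.   16.   19.   90.  203.5] (166, 198, 20, 17)
steel [153.  202.9  22.3  14.2  22.6 219.5] (143, 194, 21, 19)
steel [364.3 175.6  12.6  18.2  11.3 158. ] (357, 166, 14, 20)
steel [384.5 168.   18.   15.   90.  188.5] (377, 159, 16, 19)
steel [274.8 163.8  42.4  19.    6.3 566.5] (254, 153, 43, 22)
red [ 493.2  242.9   43.    47.1   71.6 1624.5] (465, 217, 58, 53)
[[ 0.5397 -0.3458]
 [ 0.5766 -0.4627]
 [ 0.4712 -0.4887]
 [ 0.4354 -0.3732]]
red [ 163.   231.2   45.4   46.     9.5 1579.5] (138, 209, 52, 48)
[[0.5009 0.478 ]
 [0.6172 0.4642]
 [0.5962 0.3503]
 [0.4803 0.3659]]
red [ 383.8  197.3   46.5   46.2   67.6 1532. ] (354, 178, 59, 49)
[[ 0.6627 -0.069 ]
 [ 0.7082 -0.181 ]
 [ 0.5935 -0.2215]
 [ 0.5495 -0.1108]]
red [ 272.4  190.7   45.9   41.7    5.2 1451. ] (249, 171, 49, 43)
[[0.6012 0.2021]
 [0.711  0.1933]
 [0.6982 0.0756]
 [0.5887 0.0861]]
```

View pics/crop0.png

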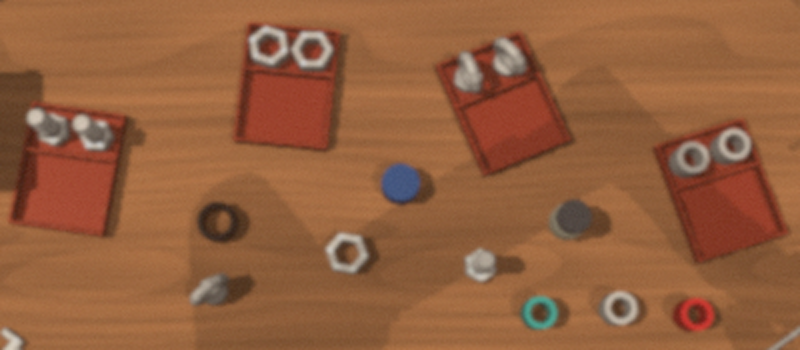

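The crop confirms it: the steel bush sits between the turquoise and red rings, at about (440,294). Next I refine the trays and parts, using the side view as well.

```bash
python3 - <<'E'
from h import *
im=cv2.imread("pics/top0.png");h,s,v=cv2.split(cv2.cvtColor(im,cv2.COLOR_BGR2HSV))
m=((((h<6)|(h>172))&(s>150))).astype(np.uint8)
for n,(x,y,w,hh) in dict(bolt=(130,185,70,75),nut=(242,146,65,72),eye=(342,150,78,80),bush=(452,194,75,80)).items():
    q=np.zeros_like(m);q[y:y+hh,x:x+w]=m[y:y+hh,x:x+w]
    q=cv2.morphologyEx(q,cv2.MORPH_OPEN,np.ones((2,2)))
    pts=cv2.findNonZero(q)[:,0].astype(float)
    W=np.array([ray("top",p,0.018)[:2] for p in pts],np.float32)
    c,wh,a=cv2.minAreaRect(W); b=cv2.boxPoints((c,wh,a))
    e=[b[1]-b[0],b[2]-b[1]];e=max(e,key=np.linalg.norm);e=e/np.linalg.norm(e);e=e if e[0]>0 else -e
    print(n,"c",np.array(c),"wh",np.array(wh),"xang",np.degrees(np.arctan2(e[1],e[0])),"bay",np.array(c)-0.03*e)
for n,uv,z in (("nut",(304,266.5),.024),("bush",(440,294),.035),("eye",(235,285),.04),("bolt",(372,270.5),.06),("jar",(416.5,248.5),.062)):
    p=ray("top",uv,z); print(n,p,np.hypot(*p[:2]),proj("side",p))
im=cv2.imread("pics/side0.png")
cv2.imwrite("pics/crop1.png",cv2.resize(im[180:340,225:450],None,fx=3.5,fy=3.5,interpolation=cv2.INTER_CUBIC))
E
```

```text
Traceback (most recent call last):
TypeError: 'NoneType' object is not subscriptable
```

```bash
python3 - <<'E'
from h import *
im=cv2.imread("pics/top0.png");h,s,v=cv2.split(cv2.cvtColor(im,cv2.COLOR_BGR2HSV))
m=((((h<7)|(h>172))&(s>150))).astype(np.uint8)
for n,(x,y,w,hh) in dict(bolt=(130,185,70,75),nut=(242,146,65,72),eye=(342,150,78,80),bush=(452,194,75,80)).items():
    q=np.zeros_like(m);q[y:y+hh,x:x+w]=m[y:y+hh,x:x+w]
    q=cv2.morphologyEx(q,cv2.MORPH_OPEN,np.ones((2,2),np.uint8))
    pts=cv2.findNonZero(q)[:,0].astype(float)
    W=np.array([ray("top",p,0.018)[:2] for p in pts],np.float32)
    c,wh,a=cv2.minAreaRect(W); b=cv2.boxPoints((c,wh,a))
    e=[b[1]-b[0],b[2]-b[1]];e=max(e,key=np.linalg.norm);e=e/np.linalg.norm(e);e=e if e[0]>0 else -e
    print(n,"c",np.array(c),"wh",np.array(wh),"xang",np.degrees(np.arctan2(e[1],e[0])),"bay",np.array(c)-0.03*e)
for n,uv,z in (("nut",(304,266.5),.024),("bush",(440,294),.035),("eye",(235,285),.04),("bolt",(372,270.5),.06),("jar",(416.5,248.5),.062)):
    p=ray("top",uv,z); print(n,p,np.hypot(*p[:2]),proj("side",p))
im=cv2.imread("pics/side0.png")
cv2.imwrite("pics/crop1.png",cv2.resize(im[180:340,225:450],None,fx=3.5,fy=3.5,interpolation=cv2.INTER_CUBIC))
E
```

```text
bolt c [0.5624 0.4073] wh [0.1085 0.1512] xang -8.609553 bay [0.5328 0.4118]Traceback (most recent call last):
  File "<stdin>", line 8, in <module>
  File "h.py", line 5, in ray
    c=viewer.camera_info(n);K,T=c["intrinsics"],c["extrinsics"]
ValueError: time passes only in moves, steps and waits
```

```bash
cat > cam.py <<'E'
import os,pickle
from plant import viewer
if not os.path.exists("cam.pkl"): pickle.dump({n:{k:v for k,v in viewer.camera_info(n).items()} for n in("top","side")},open("cam.pkl","wb"))
C=pickle.load(open("cam.pkl","rb"))
E
sed -i 's/viewer.camera_info(n)/C[n]/; 2a from cam import C' h.py
cat > t.py <<'E'
from h import *
im=cv2.imread("pics/top0.png");h,s,v=cv2.split(cv2.cvtColor(im,cv2.COLOR_BGR2HSV))
m=((((h<8)|(h>170))&(s>140))).astype(np.uint8)
for n,(x,y,w,hh) in dict(bolt=(130,185,70,75),nut=(242,146,65,72),eye=(342,150,78,80),bush=(452,194,75,80)).items():
    q=np.zeros_like(m);q[y:y+hh,x:x+w]=m[y:y+hh,x:x+w]
    q=cv2.morphologyEx(q,cv2.MORPH_OPEN,np.ones((2,2),np.uint8))
    pts=cv2.findNonZero(q)[:,0].astype(float)
    W=np.array([ray("top",p,0.018)[:2] for p in pts],np.float32)
    c,wh,a=cv2.minAreaRect(W); b=cv2.boxPoints((c,wh,a))
    e=[b[1]-b[0],b[2]-b[1]];e=max(e,key=np.linalg.norm);e=e/np.linalg.norm(e);e=e if e[0]>0 else -e
    print(n,"c",np.array(c),"wh",np.array(wh),"xang",np.degrees(np.arctan2(e[1],e[0])),"bay",np.array(c)-0.03*e)
for n,uv,z in (("nut",(304,266.5),.024),("bush",(440,294),.035),("eye",(235,285),.04),("bolt",(372,270.5),.06),("jar",(416.5,248.5),.062)):
    p=ray("top",uv,z); print(n,p,np.hypot(*p[:2]),proj("side",p))
im=cv2.imread("pics/side0.png")
cv2.imwrite("pics/crop1.png",cv2.resize(im[180:340,225:450],None,fx=3.5,fy=3.5,interpolation=cv2.INTER_CUBIC))
E
python3 t.py
```

```text
bolt c [0.5648 0.4107] wh [0.1194 0.1558] xang -8.926416 bay [0.5352 0.4153]
nut c [0.6679 0.1343] wh [0.1174 0.1554] xang -6.627278 bay [0.6381 0.1378]
eye c [ 0.6417 -0.1415] wh [0.1555 0.1206] xang 22.307463 bay [ 0.6139 -0.1529]
bush c [ 0.5247 -0.4129] wh [0.1551 0.1217] xang 17.295078 bay [ 0.4961 -0.4218]
nut [0.4524 0.0604 0.024 ] 0.4564088205382605 [316.2288 269.1032]
bush [ 0.3783 -0.2714  0.035 ] 0.46558168308476316 [424.9355 214.0439]
eye [0.408  0.2281 0.04  ] 0.4674325681365836 [279.9705 309.1249]
bolt [ 0.436  -0.1042  0.06  ] 0.44823482618264876 [366.4627 225.4711]
jar [ 0.4876 -0.2137  0.062 ] 0.5323377393591553 [373.567  201.1275]
```

View pics/crop1.png

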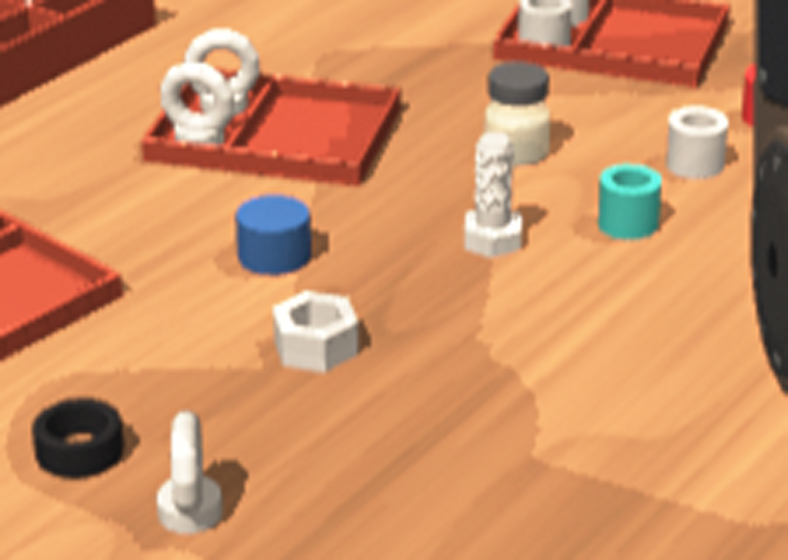

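Side crop: nut top at about (316,270.6) and bush top at about (424,215), both within 1.5 px of the top-view rays. The bolt axis is at u≈366. The eye nut's ring is nearly edge-on to the side camera at about (279,312).

```bash
python3 - <<'E'
from h import *
c=lambda x,y:(x/3.5+225,y/3.5+180)
hx=[(310,292),(352,298),(358,325),(325,338),(283,330),(274,305)]
W=np.array([ray("side",c(*p),.024)[:2] for p in hx]);k=W.mean(0);d=W-k
a=np.degrees(np.arctan2(d[:,1],d[:,0]));print("nut side",k,np.hypot(*d.T),a,np.degrees(np.angle(np.exp(1j*np.radians(a)*6).mean()))/6)
im=cv2.imread("pics/top0.png");h,s,v=cv2.split(cv2.cvtColor(im,cv2.COLOR_BGR2HSV))
m=((s<90)&(v>90)).astype(np.uint8);q=m*0;q[250:282,288:322]=m[250:282,288:322]
ct=max(cv2.findContours(q,cv2.RETR_EXTERNAL,cv2.CHAIN_APPROX_NONE)[0],key=cv2.contourArea)
H=cv2.convexHull(ct)[:,0];P=np.array([ray("top",p,.024)[:2] for p in ct[:,0].astype(float)]);k=P.mean(0);d=P-k
r=np.hypot(*d.T);t=np.arctan2(d[:,1],d[:,0]);print("nut top",k,"corner phase",np.degrees(np.angle(((r-r.mean())*np.exp(6j*t)).sum()))/6)
print("bolt side base",ray("side",c(494,238),0),"headtop",ray("side",c(494,222),.015),"top",ray("side",c(495,140),.075))
print("bush side",ray("side",c(697,123),.035))
print("eye foot top",ray("side",c(189,496),.014),"ringtop",ray("side",c(185,415),.060), "top img ring", ray("top",(232.5,284.5),.04))
print(shift([.378,-.272,.10],-110),shift([.378,-.272,.008],-110))
E
```

```text
nut side [0.4518 0.0635] [0.0258 0.0275 0.0273 0.0262 0.0258 0.0283] [ -43.0547 -102.6872 -169.6651  137.8397   76.5983   13.5914] 15.472454928373132
nut top [0.4537 0.0627] corner phase 19.92142382144341
bolt side base [ 0.4371 -0.1066  0.    ] headtop [ 0.4345 -0.1022  0.015 ] top [ 0.435  -0.1021  0.075 ]
bush side [ 0.3771 -0.2653  0.035 ]
eye foot top [0.408 0.233 0.014] ringtop [0.4138 0.2257 0.06  ] top img ring [0.4093 0.2342 0.04  ]
(array([-0.2383,  0.2743,  0.1261]), array([ 0.0014,  0.0005, -0.8121])) (array([-0.2383,  0.2742,  0.2181]), array([ 0.0014,  0.0005, -0.8121]))
```

>>> carry_out:
  rows:
    - [-0.04,0.045,0.02,0,0,-0.1]
    - [-0.08,0.09,0.04,0,0,-0.25]
    - [-0.12,0.135,0.06,0,0,-0.42]
    - [-0.16,0.18,0.08,0,0,-0.58]
    - [-0.2,0.23,0.1,0,0,-0.74]
    - [-0.225,0.26,0.12,0,0,-0.81]
    - [-0.239,0.277,0.126,0,0,-0.81]
    - [-0.239,0.277,0.126,0,0,-0.81]
  grip: 1

```text
clock: 1.1
tool_pos: [0.3777, -0.2685, 0.1001]
orientation: [179.9, -0.0, -110.0]
force: [0.2, 0.2, 1.1]
opening: 0.0876
gripper_force: 0.0
```

>>> carry_out:
  rows:
    - [0,0,0.04,0,0,0]
    - [0,0,0.075,0,0,0]
    - [0,0,0.092,0,0,0]
    - [0,0,0.092,0,0,0]

```text
clock: 1.6
tool_pos: [0.3767, -0.2702, 0.0076]
orientation: [179.8, -0.0, -110.2]
force: [-0.0, -0.1, 0.5]
opening: 0.0877
gripper_force: 0.0
```

>>> carry_out:
  rows:
    - [0,0,0,0,0,0]
    - [0,0,0,0,0,0]
    - [0,0,0,0,0,0]
    - [0,0,0,0,0,0]
    - [0,0,0,0,0,0]
    - [0,0,0,0,0,0]
  grip: -1

```text
clock: 2.35
tool_pos: [0.3782, -0.2699, 0.0088]
orientation: [-180.0, 0.0, -110.1]
force: [1.1, -0.8, 1.8]
opening: 0.0395
gripper_force: 30.0
```

>>> carry_out:
  rows:
    - [0,0,-0.02,0,0,0]
    - [0,0,-0.06,0,0,0]
    - [0,0,-0.11,0,0,0]
    - [0,0,-0.112,0,0,0]

```text
clock: 2.85
tool_pos: [0.3798, -0.2704, 0.1238]
orientation: [-179.6, 0.0, -110.1]
force: [0.6, 0.8, -2.8]
opening: 0.0395
gripper_force: 30.0
```

```bash
python3 - <<'E'
from h import *
im=viewer.snapshot("side");cv2.imwrite("pics/s1.png",im[:,:,::-1])
print(shift([.496,-.422,.12],-162.7))
E
```

```text
(array([ 0.1025, -0.1626,  0.0025]), array([-0.0028,  0.0022,  0.9178]))
```

>>> carry_out:
  rows:
    - [0.015,-0.025,0,0,0,0.1]
    - [0.04,-0.06,0,0,0,0.25]
    - [0.065,-0.1,0,0,0,0.43]
    - [0.09,-0.14,0,0,0,0.6]
    - [0.102,-0.162,0,0,0,0.77]
    - [0.102,-0.162,0,0,0,0.918]
    - [0.102,-0.162,0,0,0,0.918]
    - [0.102,-0.162,0,0,0,0.918]

```text
clock: 3.9
tool_pos: [0.4941, -0.4208, 0.1194]
orientation: [179.9, -0.1, -162.5]
force: [0.7, -0.4, -1.4]
opening: 0.0397
gripper_force: 30.0
```

```bash
python3 - <<'E'
from h import *
cv2.imwrite("pics/s2.png",viewer.snapshot("side")[:,:,::-1]);im=viewer.snapshot("top")[:,:,::-1];cv2.imwrite("pics/t2.png",im)
print(shift([.496,-.422,.0125],-162.7))
cv2.imwrite("pics/c2.png",cv2.resize(cv2.imread("pics/s2.png")[100:260,340:540],None,fx=3,fy=3))
E
```

```text
(array([-0.0012, -0.0016,  0.1077]), array([ 0.0005, -0.0004,  0.0022]))
```

View pics/c2.png

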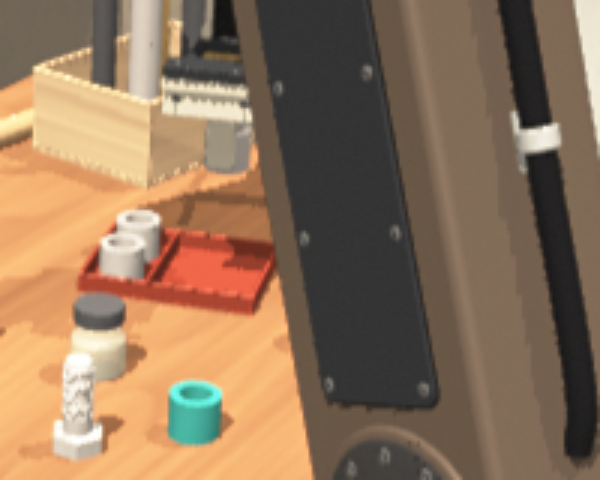

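The bush hangs in the gripper at about side (416,149), with the jar and bolt undisturbed. I lower it, open partway and retreat.

>>> carry_out:
  rows:
    - [-0.001,-0.001,0.04,0,0,0]
    - [-0.001,-0.001,0.075,0,0,0]
    - [-0.001,-0.001,0.095,0,0,0]
    - [-0.001,-0.001,0.103,0,0,0]
    - [-0.001,-0.001,0.106,0,0,0]
    - [-0.001,-0.001,0.107,0,0,0]
    - [-0.001,-0.001,0.107,0,0,0]

```text
clock: 4.88
tool_pos: [0.4966, -0.4222, 0.0145]
orientation: [-179.9, 0.1, -162.7]
force: [-0.5, -0.6, -2.2]
opening: 0.0398
gripper_force: 30.0
```

>>> carry_out:
  rows:
    - [0,0,0,0,0,0]
    - [0,0,0,0,0,0]
    - [0,0,0,0,0,0]
  grip: 0.2

```text
clock: 5.25
tool_pos: [0.4963, -0.4221, 0.0139]
orientation: [-180.0, 0.0, -162.7]
force: [0.6, 0.2, 0.0]
opening: 0.0524
gripper_force: 0.0
```

>>> carry_out:
  rows:
    - [0,0,-0.02,0,0,0]
    - [0,0,-0.06,0,0,0]
    - [0,0,-0.12,0,0,0]
    - [0,0,-0.15,0,0,0]
    - [0,0,-0.15,0,0,0]

```text
clock: 5.88
tool_pos: [0.4975, -0.4229, 0.1672]
orientation: [-179.7, 0.2, -162.7]
force: [0.2, -0.1, 0.1]
opening: 0.0526
gripper_force: 0.0
```

```bash
python3 - <<'E'
from h import *
print(telemetry.get_obs()["joint_pos"],shift([.435,-.103,.15],171.1))
E
```

```text
[-23.2575  20.6264  -7.2485   0.0402 -61.7793 -49.4497] (array([-0.0354,  0.324 ,  0.0159]), array([-0.0034,  0.0051,  0.4575]))
```

>>> carry_out:
  rows:
    - [-0.003,0.03,0,0,0,0.06]
    - [-0.008,0.08,0,0,0,0.15]
    - [-0.014,0.13,0,0,0,0.23]
    - [-0.02,0.18,0,0,0,0.31]
    - [-0.026,0.23,0,0,0,0.39]
    - [-0.032,0.28,0.01,0,0,0.457]
    - [-0.035,0.324,0.016,0,0,0.457]
    - [-0.035,0.324,0.016,0,0,0.457]
  grip: 1

```text
clock: 6.88
tool_pos: [0.4319, -0.1002, 0.1468]
orientation: [180.0, -0.1, 171.3]
force: [-0.0, 0.6, -0.6]
opening: 0.0876
gripper_force: 0.0
```

```bash
python3 - <<'E'
from h import *
cv2.imwrite("pics/t3.png",cv2.resize(viewer.snapshot("top")[190:320,300:540,::-1],None,fx=3,fy=3)); print(shift([.435,-.103,.032],171.1))
E
```

```text
(array([-0.0027, -0.0014,  0.1151]), array([-0.0002, -0.0007,  0.0032]))
```

View pics/t3.png

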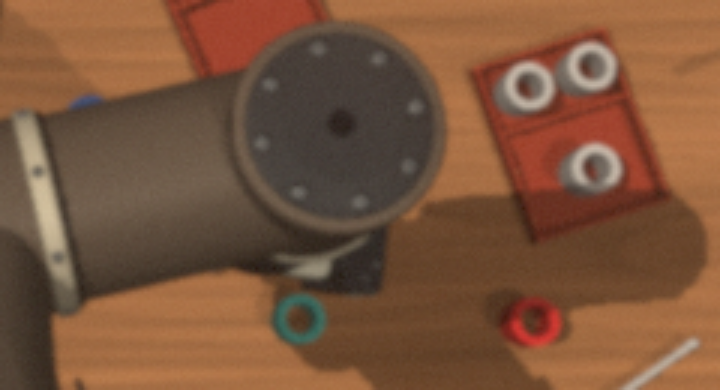

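The bush stands in its compartment at about top (498,245). I compute its offset, and lower over the bolt.

```bash
python3 - <<'E'
from h import *
p=ray("top",(300+595/3,190+166/3),.038);print("bush",p, "bay px",proj("top",[.4961,-.4218,.003]))
for u,v in ((503,120),(627,98),(665,192),(537,240)): print(ray("top",(300+u/3,190+v/3),.018)[:2])
E
```

```text
bush [ 0.4959 -0.4226  0.038 ] bay px [492.9838 247.4289]
[ 0.5395 -0.3552]
[ 0.5569 -0.4619]
[ 0.476  -0.4875]
[ 0.4373 -0.3769]
```

>>> carry_out:
  rows:
    - [-0.003,-0.001,0.04,0,0,0]
    - [-0.003,-0.001,0.08,0,0,0]
    - [-0.003,-0.001,0.11,0,0,0]
    - [-0.003,-0.001,0.115,0,0,0]
    - [-0.003,-0.001,0.115,0,0,0]

```text
clock: 7.55
tool_pos: [0.4363, -0.1042, 0.0327]
orientation: [-180.0, -0.0, 171.1]
force: [-0.3, -0.4, 0.5]
opening: 0.0875
gripper_force: 0.0
```

>>> carry_out:
  rows:
    - [0,0,0,0,0,0]
    - [0,0,0,0,0,0]
    - [0,0,0,0,0,0]
    - [0,0,0,0,0,0]
    - [0,0,0,0,0,0]
    - [0,0,0,0,0,0]
    - [0,0,0,0,0,0]
  grip: -1

```text
clock: 8.43
tool_pos: [0.436, -0.1036, 0.0325]
orientation: [-180.0, -0.0, 171.1]
force: [1.8, -1.4, -3.3]
opening: 0.0237
gripper_force: 30.3
```

>>> carry_out:
  rows:
    - [0,0,-0.02,0,0,0]
    - [0,0,-0.06,0,0,0]
    - [0,0,-0.11,0,0,0]
    - [0,0,-0.14,0,0,0]
    - [0,0,-0.14,0,0,0]

```text
clock: 9.05
tool_pos: [0.437, -0.1034, 0.1743]
orientation: [179.9, 0.2, 171.1]
force: [0.1, 0.1, -5.6]
opening: 0.0236
gripper_force: 30.0
```

```bash
python3 - <<'E'
from h import *
print(telemetry.get_obs()["joint_pos"],shift([.535,.415,.16],171.1))
E
```

```text
[  11.9698    1.2134  -31.1144   -0.0035  -57.4396 -110.8594] (array([-0.0167,  0.5273,  0.0152]), array([0.0015, 0.0038, 0.0001]))
```

>>> carry_out:
  rows:
    - [0,0.025,0,0,0,0]
    - [-0.002,0.07,0,0,0,0]
    - [-0.004,0.12,0,0,0,0]
    - [-0.006,0.17,0,0,0,0]
    - [-0.008,0.22,0,0,0,0]
    - [-0.009,0.27,0,0,0,0]
    - [-0.01,0.32,0,0,0,0]
    - [-0.012,0.37,0,0,0,0]

```text
clock: 10.05
tool_pos: [0.504, 0.261, 0.1702]
orientation: [-179.9, -0.1, 171.1]
force: [1.0, -0.0, -3.8]
opening: 0.0237
gripper_force: 30.0
```

>>> carry_out:
  rows:
    - [-0.002,0.05,0,0,0,0]
    - [-0.003,0.1,0,0,0,0]
    - [-0.004,0.14,0.01,0,0,0]
    - [-0.005,0.157,0.015,0,0,0]
    - [-0.005,0.157,0.015,0,0,0]
    - [-0.005,0.157,0.015,0,0,0]

```text
clock: 10.8
tool_pos: [0.5338, 0.4132, 0.1566]
orientation: [-179.9, -0.1, 171.1]
force: [0.5, 0.5, -2.9]
opening: 0.0234
gripper_force: 30.0
```

```bash
python3 - <<'E'
from h import *
print(telemetry.get_obs()["joint_pos"],shift([.535,.415,.0365],171.1))
cv2.imwrite("pics/s4.png",cv2.resize(viewer.snapshot("side")[230:400,80:330,::-1],None,fx=3,fy=3))
E
```

```text
[  54.2408   23.3141   -4.5335   -0.0134  -62.2675 -153.1556] (array([-0.001 ,  0.0022,  0.1201]), array([-0.0017, -0.0011, -0.0004]))
```

View pics/s4.png

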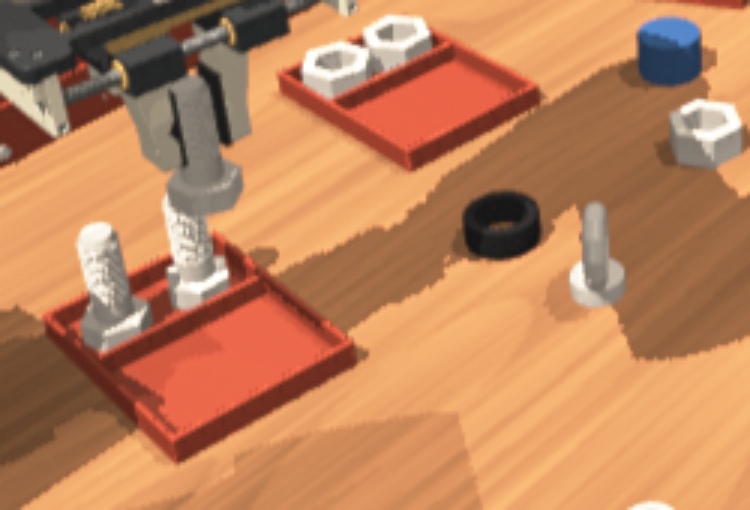

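The bolt hangs upright at crop (205,150) and its tray is clear below, so I lower it.

>>> carry_out:
  rows:
    - [-0.001,0.002,0.04,0,0,0]
    - [-0.001,0.002,0.08,0,0,0]
    - [-0.001,0.002,0.105,0,0,0]
    - [-0.001,0.002,0.115,0,0,0]
    - [-0.001,0.002,0.118,0,0,0]
    - [-0.001,0.002,0.12,0,0,0]
    - [-0.001,0.002,0.12,0,0,0]
    - [-0.001,0.002,0.12,0,0,0]

```text
clock: 11.85
tool_pos: [0.5357, 0.4166, 0.0383]
orientation: [179.9, 0.0, 171.1]
force: [0.4, -0.3, -3.9]
opening: 0.0236
gripper_force: 30.0
```

>>> carry_out:
  rows:
    - [0,-0.001,0.001,0,0,0]
    - [0,-0.001,0.002,0,0,0]
    - [0,-0.001,0.0025,0,0,0]
    - [0,-0.001,0.0025,0,0,0]

```text
clock: 12.35
tool_pos: [0.5354, 0.4152, 0.0355]
orientation: [-180.0, 0.0, 171.1]
force: [-1.6, -2.1, 3.0]
opening: 0.0234
gripper_force: 30.0
```

>>> carry_out:
  rows:
    - [0,0,0,0,0,0]
    - [0,0,0,0,0,0]
    - [0,0,0,0,0,0]
    - [0,0,0,0,0,0]
  grip: 0.2

```text
clock: 12.85
tool_pos: [0.5355, 0.4153, 0.035]
orientation: [180.0, 0.0, 171.1]
force: [0.6, 0.3, 0.6]
opening: 0.0515
gripper_force: 0.0
```

>>> carry_out:
  rows:
    - [0,0,-0.02,0,0,0]
    - [0,0,-0.06,0,0,0]
    - [0,0,-0.11,0,0,0]
    - [0,0,-0.13,0,0,0]
    - [0,0,-0.13,0,0,0]

```text
clock: 13.48
tool_pos: [0.5361, 0.4161, 0.1673]
orientation: [179.8, 0.1, 171.1]
force: [-0.5, 0.3, -0.8]
opening: 0.0527
gripper_force: 0.0
```

```bash
python3 - <<'E'
from h import *
cv2.imwrite("pics/s5.png",cv2.resize(viewer.snapshot("side")[280:400,80:330,::-1],None,fx=3,fy=3))
print(telemetry.get_obs()["joint_pos"],shift([.410,.231,.13],132),shift([.410,.231,.13],-48))
E
```

```text
[  54.2401   23.05     -3.7096   -0.0164  -63.157  -153.1329] (array([ 0.0954, -0.2017,  0.0352]), array([ 0.0015, -0.0001,  0.6824])) (array([ 0.0954, -0.2017,  0.0352]), array([ 0.0001,  0.0019, -2.4592]))
```

View pics/s5.png

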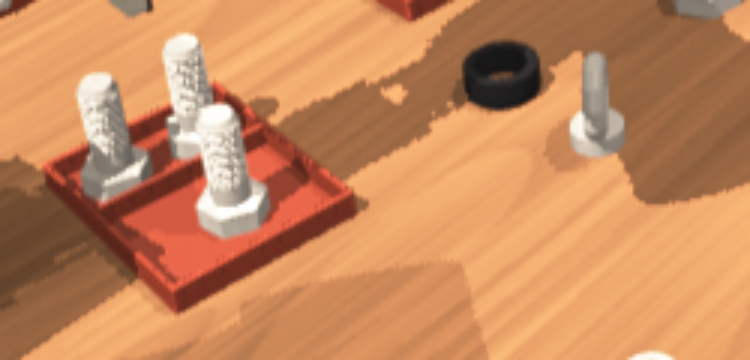

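The bolt stands centred in its compartment at side (157,340). Next is the eye nut, turning the wrist the long way to stay within joint 6's range.

>>> carry_out:
  rows:
    - [0.005,-0.01,0,0,0,-0.1]
    - [0.015,-0.03,0,0,0,-0.28]
    - [0.025,-0.055,0,0,0,-0.46]
    - [0.04,-0.08,0,0,0,-0.64]
    - [0.05,-0.11,0,0,0,-0.82]
    - [0.062,-0.135,0,0,0,-1.0]
    - [0.075,-0.16,0.01,0,0,-1.18]
    - [0.085,-0.18,0.02,0,0,-1.36]
  grip: 1

```text
clock: 14.52
tool_pos: [0.4223, 0.249, 0.1435]
orientation: [179.9, -0.1, -110.7]
force: [-0.1, -1.1, 0.2]
opening: 0.0876
gripper_force: 0.0
```

```bash
python3 - <<'E'
from h import *
print(telemetry.get_obs()["joint_pos"],shift([.409,.231,.13],-48))
E
```

```text
[ 53.5329   7.4364 -28.7453  -0.0289 -53.9378 -74.1689] (array([0.0215, 0.0061, 0.0136]), array([ 0.0019, -0.0012, -1.0935]))
```

>>> carry_out:
  rows:
    - [0.008,0.002,0.006,0,0,-0.16]
    - [0.015,0.004,0.01,0,0,-0.34]
    - [0.02,0.006,0.013,0,0,-0.52]
    - [0.021,0.006,0.013,0,0,-0.7]
    - [0.021,0.006,0.013,0,0,-0.88]
    - [0.021,0.006,0.013,0,0,-1.04]
    - [0.021,0.006,0.013,0,0,-1.09]
    - [0.021,0.006,0.013,0,0,-1.09]

```text
clock: 15.52
tool_pos: [0.4099, 0.2325, 0.131]
orientation: [179.9, -0.0, -48.6]
force: [-0.3, 0.2, -0.4]
opening: 0.0878
gripper_force: 0.0
```

```bash
python3 - <<'E'
from h import *
o=telemetry.get_obs();print(o["joint_pos"],shift([.409,.231,.036],-48))
cv2.imwrite("pics/s6.png",cv2.resize(viewer.snapshot("side")[240:360,200:360,::-1],None,fx=4,fy=4))
E
```

```text
[ 53.5627   6.4571 -31.8765  -0.018  -51.7877 -12.1072] (array([0.0005, 0.0014, 0.095 ]), array([ 0.0021, -0.0002, -0.0097]))
```

View pics/s6.png

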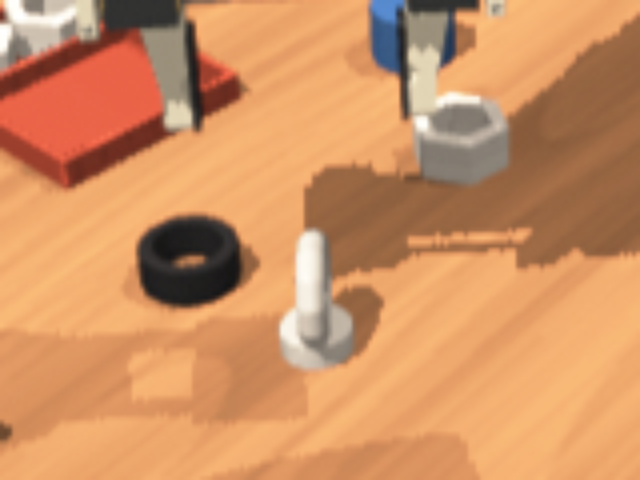

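The fingers straddle the edge-on ring (crop 315,285), and the black ring is clear. I descend and grip.

>>> carry_out:
  rows:
    - [0,0.001,0.04,0,0,0]
    - [0,0.001,0.075,0,0,0]
    - [0,0.001,0.093,0,0,0]
    - [0,0.001,0.095,0,0,0]
    - [0,0.001,0.095,0,0,0]

```text
clock: 16.2
tool_pos: [0.4099, 0.2326, 0.0373]
orientation: [-180.0, -0.0, -48.5]
force: [-0.4, -0.4, 0.2]
opening: 0.0878
gripper_force: 0.0
```

>>> carry_out:
  rows:
    - [0,0,0,0,0,0]
    - [0,0,0,0,0,0]
    - [0,0,0,0,0,0]
    - [0,0,0,0,0,0]
    - [0,0,0,0,0,0]
    - [0,0,0,0,0,0]
    - [0,0,0,0,0,0]
    - [0,0,0,0,0,0]
  grip: -1

```text
clock: 17.2
tool_pos: [0.4097, 0.2324, 0.037]
orientation: [-180.0, 0.0, -48.5]
force: [0.9, -0.5, -1.3]
opening: 0.0131
gripper_force: 28.7
```

>>> carry_out:
  rows:
    - [0,0,-0.01,0,0,0]
    - [0,0,-0.04,0,0,0]
    - [0,0,-0.09,0,0,0]
    - [0,0,-0.13,0,0,0]
    - [0,0,-0.13,0,0,0]

```text
clock: 17.82
tool_pos: [0.411, 0.2338, 0.1707]
orientation: [-179.6, 0.1, -48.5]
force: [-0.2, 0.9, -3.2]
opening: 0.0137
gripper_force: 29.9
```

```bash
python3 - <<'E'
from h import *
o=telemetry.get_obs();print(o["joint_pos"],shift([.614,-.153,.17],-48),shift([.614,-.153,.17],-90))
cv2.imwrite("pics/s7.png",cv2.resize(viewer.snapshot("side")[160:330,180:380,::-1],None,fx=3,fy=3))
E
```

```text
[ 53.591    3.753  -28.9508   0.035  -56.912  -12.1085] (array([ 0.4242,  0.1042, -0.0004]), array([-0.0067,  0.0009, -0.0087])) (array([ 0.4242,  0.1042, -0.0004]), array([-0.006 ,  0.0033,  0.7243]))
```

View pics/s7.png

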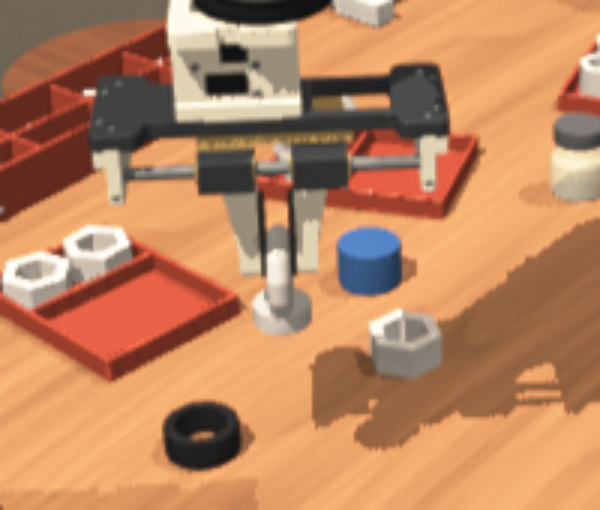

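The eye nut is held upright at crop (280,270). I carry it to its tray, turning so the fingers close across the tray.

>>> carry_out:
  rows:
    - [0.02,0.005,0,0,0,-0.1]
    - [0.06,0.015,0,0,0,-0.28]
    - [0.11,0.027,0,0,0,-0.46]
    - [0.16,0.04,0,0,0,-0.64]
    - [0.21,0.052,0,0,0,-0.82]
    - [0.26,0.064,0,0,0,-1.0]
    - [0.31,0.076,0,0,0,-1.15]
    - [0.36,0.088,0,0,0,-1.236]

```text
clock: 18.88
tool_pos: [0.5818, -0.0971, 0.1654]
orientation: [-179.9, 0.2, 22.6]
force: [1.2, 1.0, -2.2]
opening: 0.0131
gripper_force: 29.9
```

```bash
python3 - <<'E'
from h import *
o=telemetry.get_obs();print(o["joint_pos"],shift([.614,-.153,.17],22.3))
E
```

```text
[  9.4753  15.3831 -15.1221  -0.0379 -59.6586 103.11  ] (array([ 0.0083,  0.0639, -0.0047]), array([-0.0012,  0.0027,  0.0046]))
```

>>> carry_out:
  rows:
    - [0.005,0.03,0,0,0,0]
    - [0.008,0.055,0,0,0,0]
    - [0.008,0.063,0,0,0,0]
    - [0.008,0.063,0,0,0,0]
    - [0.008,0.063,0,0,0,0]

```text
clock: 19.5
tool_pos: [0.6129, -0.1501, 0.1667]
orientation: [-180.0, 0.0, 22.3]
force: [0.1, -0.3, -2.4]
opening: 0.013
gripper_force: 29.9
```

```bash
python3 - <<'E'
from h import *
print(shift([.614,-.153,.0395],22.3))
im=viewer.snapshot("side")[:,:,::-1];cv2.imwrite("pics/s8f.png",im);cv2.imwrite("pics/s8.png",cv2.resize(im[100:270,250:450],None,fx=3,fy=3))
E
```

```text
(array([-0.    ,  0.0032,  0.1272]), array([-0.0006,  0.0008,  0.0005]))
```

View pics/s8.png

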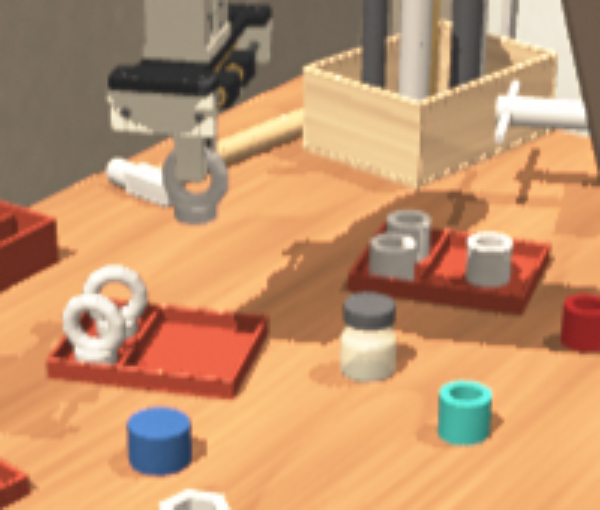

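The eye nut hangs upright at crop (195,190), and the bush stands in its tray at (490,258). Lowering now.

>>> carry_out:
  rows:
    - [0,0.003,0.04,0,0,0]
    - [0,0.003,0.085,0,0,0]
    - [0,0.003,0.112,0,0,0]
    - [0,0.003,0.122,0,0,0]
    - [0,0.003,0.126,0,0,0]
    - [0,0.003,0.127,0,0,0]
    - [0,0.003,0.127,0,0,0]
    - [0,0.003,0.127,0,0,0]

```text
clock: 20.55
tool_pos: [0.6152, -0.1536, 0.0409]
orientation: [180.0, -0.1, 22.3]
force: [-0.2, -0.7, -2.3]
opening: 0.0137
gripper_force: 29.9
```

>>> carry_out:
  rows:
    - [-0.001,0,0.001,0,0,0]
    - [-0.001,0,0.0015,0,0,0]
    - [-0.001,0,0.0015,0,0,0]

```text
clock: 20.92
tool_pos: [0.6147, -0.1541, 0.04]
orientation: [179.9, -0.1, 22.3]
force: [-1.3, 0.9, 6.3]
opening: 0.0132
gripper_force: 29.9
```

>>> carry_out:
  rows:
    - [0,0,0,0,0,0]
    - [0,0,0,0,0,0]
    - [0,0,0,0,0,0]
    - [0,0,0,0,0,0]
  grip: 0.1

```text
clock: 21.42
tool_pos: [0.6137, -0.154, 0.0384]
orientation: [-180.0, 0.0, 22.3]
force: [0.4, -0.7, -0.7]
opening: 0.0455
gripper_force: 0.0
```

>>> carry_out:
  rows:
    - [0,0,-0.02,0,0,0]
    - [0,0,-0.06,0,0,0]
    - [0,0,-0.11,0,0,0]
    - [0,0,-0.12,0,0,0]
    - [0,0,-0.12,0,0,0]

```text
clock: 22.05
tool_pos: [0.614, -0.1539, 0.1592]
orientation: [180.0, -0.1, 22.3]
force: [-0.3, -0.5, -0.4]
opening: 0.048
gripper_force: 0.0
```

```bash
python3 - <<'E'
from h import *
cv2.imwrite("pics/s9.png",cv2.resize(viewer.snapshot("side")[160:310,200:400,::-1],None,fx=3,fy=3))
print(telemetry.get_obs()["joint_pos"],shift([.453,.062,.12],17))
E
```

```text
[  3.5592  19.4508 -10.2997  -0.029  -60.2855 108.7398] (array([-0.0664, -0.2605,  0.0381]), array([-0.0006,  0.0005,  0.0922]))
```

View pics/s9.png

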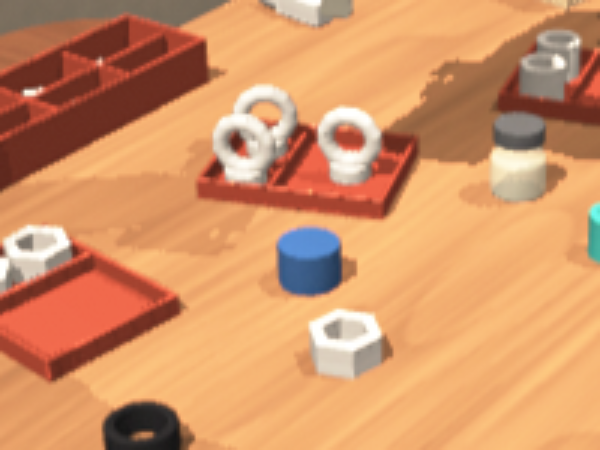

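The eye nut stands in its compartment at side (316,214). The nut is last.

>>> carry_out:
  rows:
    - [-0.005,-0.025,0,0,0,0.02]
    - [-0.018,-0.07,0,0,0,0.05]
    - [-0.03,-0.12,0,0,0,0.09]
    - [-0.043,-0.17,0.01,0,0,0.092]
    - [-0.056,-0.22,0.025,0,0,0.092]
    - [-0.066,-0.255,0.038,0,0,0.092]
    - [-0.066,-0.26,0.038,0,0,0.092]
    - [-0.066,-0.26,0.038,0,0,0.092]
  grip: 1

```text
clock: 23.1
tool_pos: [0.4539, 0.0616, 0.12]
orientation: [180.0, 0.1, 17.1]
force: [-0.1, 0.1, 0.2]
opening: 0.0877
gripper_force: 0.0
```

```bash
python3 - <<'E'
from h import *
print(shift([.453,.062,.005],17))
E
```

```text
(array([-0.0006, -0.0007,  0.115 ]), array([0.0004, 0.0012, 0.0018]))
```

>>> carry_out:
  rows:
    - [0,0,0.04,0,0,0]
    - [0,0,0.08,0,0,0]
    - [0,0,0.105,0,0,0]
    - [0,0,0.113,0,0,0]
    - [0,0,0.115,0,0,0]
    - [0,0,0.115,0,0,0]

```text
clock: 23.85
tool_pos: [0.4548, 0.0616, 0.0063]
orientation: [-180.0, -0.1, 17.0]
force: [0.4, 0.3, 0.7]
opening: 0.0877
gripper_force: 0.0
```

>>> carry_out:
  rows:
    - [0,0,0,0,0,0]
    - [0,0,0,0,0,0]
    - [0,0,0,0,0,0]
    - [0,0,0,0,0,0]
    - [0,0,0,0,0,0]
    - [0,0,0,0,0,0]
  grip: -1

```text
clock: 24.6
tool_pos: [0.4542, 0.0617, 0.0057]
orientation: [-180.0, -0.0, 17.0]
force: [0.3, 0.4, 1.7]
opening: 0.0462
gripper_force: 29.8
```

>>> carry_out:
  rows:
    - [0,0,-0.01,0,0,0]
    - [0,0,-0.04,0,0,0]
    - [0,0,-0.09,0,0,0]
    - [0,0,-0.12,0,0,0]
    - [0,0,-0.12,0,0,0]

```text
clock: 25.22
tool_pos: [0.4553, 0.0621, 0.1283]
orientation: [-179.9, -0.3, 17.0]
force: [-0.2, 0.3, -1.9]
opening: 0.046
gripper_force: 29.9
```

```bash
python3 - <<'E'
from h import *
print(shift([.638,.138,.12],-6.6))
cv2.imwrite("pics/s10.png",cv2.resize(viewer.snapshot("side")[160:310,200:400,::-1],None,fx=3,fy=3))
E
```

```text
(array([ 0.1969, -0.019 ,  0.0094]), array([-0.0022, -0.0049,  0.4125]))
```

View pics/s10.png

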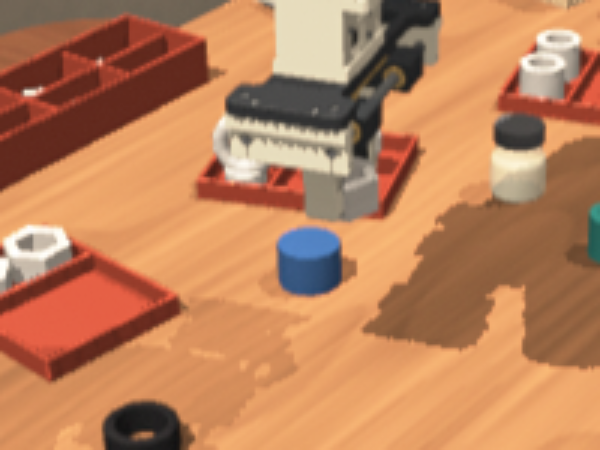

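The nut is gripped across its flats (46 mm) at crop (340,195). I carry it to the tray.

>>> carry_out:
  rows:
    - [0.015,-0.001,0,0,0,0.08]
    - [0.05,-0.005,0,0,0,0.2]
    - [0.095,-0.01,0,0,0,0.33]
    - [0.14,-0.014,0,0,0,0.412]
    - [0.18,-0.018,0.005,0,0,0.412]
    - [0.197,-0.019,0.009,0,0,0.412]
    - [0.197,-0.019,0.009,0,0,0.412]
    - [0.197,-0.019,0.009,0,0,0.412]

```text
clock: 26.28
tool_pos: [0.6355, 0.1368, 0.1158]
orientation: [179.9, 0.1, -6.6]
force: [0.2, -0.1, -1.6]
opening: 0.0461
gripper_force: 29.9
```

```bash
python3 - <<'E'
from h import *
print(shift([.638,.138,.0085],-6.6))
E
```

```text
(array([ 0.0025, -0.0016,  0.1073]), array([0.0009, 0.0018, 0.0001]))
```

>>> carry_out:
  rows:
    - [0.002,-0.001,0.04,0,0,0]
    - [0.002,-0.001,0.075,0,0,0]
    - [0.002,-0.001,0.095,0,0,0]
    - [0.002,-0.001,0.103,0,0,0]
    - [0.002,-0.001,0.107,0,0,0]
    - [0.002,-0.001,0.107,0,0,0]
    - [0.002,-0.001,0.107,0,0,0]

```text
clock: 27.15
tool_pos: [0.6394, 0.1384, 0.0106]
orientation: [-180.0, -0.1, -6.6]
force: [1.0, 0.3, -1.1]
opening: 0.0462
gripper_force: 29.9
```

>>> carry_out:
  rows:
    - [-0.001,0,0.001,0,0,0]
    - [-0.001,0,0.002,0,0,0]
    - [-0.001,0,0.002,0,0,0]

```text
clock: 27.52
tool_pos: [0.6381, 0.1384, 0.0087]
orientation: [-180.0, -0.0, -6.6]
force: [-2.6, 0.4, 6.3]
opening: 0.0462
gripper_force: 29.8
```

>>> carry_out:
  rows:
    - [0,0,0,0,0,0]
    - [0,0,0,0,0,0]
    - [0,0,0,0,0,0]
    - [0,0,0,0,0,0]
  grip: 0.27

```text
clock: 28.02
tool_pos: [0.6379, 0.1382, 0.0074]
orientation: [180.0, 0.0, -6.6]
force: [-0.1, -0.7, -0.1]
opening: 0.0552
gripper_force: 0.0
```

>>> carry_out:
  rows:
    - [0,0,-0.02,0,0,0]
    - [0,0,-0.06,0,0,0]
    - [0,0,-0.11,0,0,0]
    - [0,0,-0.15,0,0,0]
    - [-0.03,-0.05,-0.17,0,0,0]
    - [-0.06,-0.1,-0.17,0,0,0]
    - [-0.1,-0.13,-0.17,0,0,0]
    - [-0.15,-0.15,-0.17,0,0,0]

```text
clock: 29.02
tool_pos: [0.5052, 0.3059, 0.1772]
orientation: [180.0, -0.0, -6.6]
force: [-0.8, 0.5, 0.9]
opening: 0.0555
gripper_force: 0.0
```

```bash
python3 - <<'E'
from h import *
cv2.imwrite("pics/s11.png",viewer.snapshot("side")[:,:,::-1]);cv2.imwrite("pics/t11.png",viewer.snapshot("top")[:,:,::-1])
cv2.imwrite("pics/c11.png",np.vstack([cv2.resize(cv2.imread("pics/s11.png")[170:390,80:460],(700,405)),cv2.resize(cv2.imread("pics/t11.png")[140:250,130:530],(700,192))]))
E
```

```text
(no output)
```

View pics/c11.png

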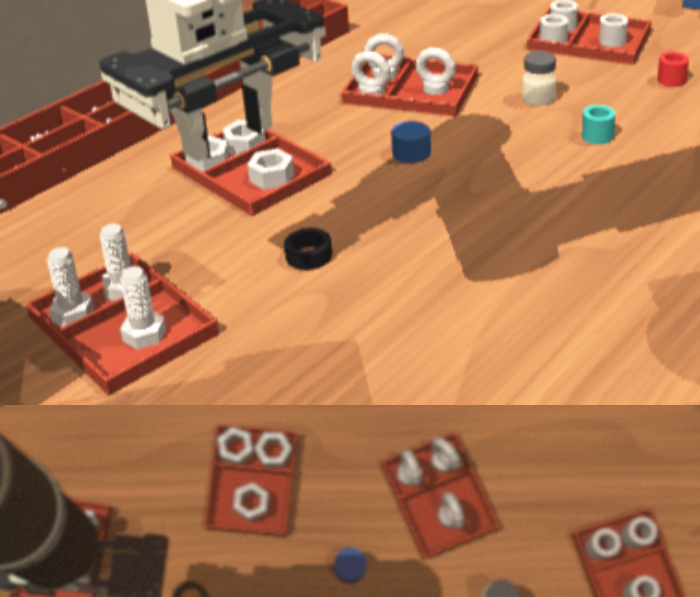

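All four stand upright in their compartments: bolt (142,320), nut (270,168), eye nut (435,75) and bush (613,30), with the jar at (540,78) untouched. I check the positions numerically, then hand in.

```bash
python3 - <<'E'
from h import *
from plant import workorder
f=380/700
S=lambda x,y:(80+x*f,170+y*f)
g=400/700
ok=True
for n,p,b in (("bolt",ray("side",S(143,323),.018),(.535,.415)),("eye",ray("side",S(436,84),.017),(.614,-.153)),("nut",ray("side",S(270,160),.027),(.638,.138)),("nut top",ray("top",(130+251*g,140+(501-405)*110/192),.027),(.638,.138)),("jar top",ray("top",(130+503*g,140+(590-405)*110/192),.062),(.4876,-.2137))):
    d=np.linalg.norm(p[:2]-b); print(n,p[:2],d); ok&=d<.014
if ok: print(workorder.close_job())
E
```

```text
bolt [0.5347 0.4144] 0.0006739250376684858
eye [ 0.6073 -0.1436] 0.011501968378464162
nut [0.6379 0.1377] 0.0003320819642181641
nut top [0.6356 0.1359] 0.0031779011355739482
jar top [ 0.4937 -0.2163] 0.006598820743656626
the job is handed in; nothing more can be done
None
```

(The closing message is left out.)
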